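# Press the touch catch and open the wax cabinet

## Robot

A 6-joint arm with a two-finger parallel gripper is mounted at the origin on the work surface. World frame = base frame: x ahead of the robot, y to its left, z up, the work surface at z = 0. Lengths are in m, angles in degrees, forces in N, time in s.
With the tool pointing down it reaches from about 0.3 to 0.75 m from the base axis. Payload 8.5 kg.
Tool frame: the origin (TCP) lies between the finger pads; the fingertips stand 22 mm ahead of it and the grasp point (between the pads) lies 3 mm ahead of it (env.nose_length is the distance from the TCP to the fingertips, in m); z points along the fingers, x is the direction in which the jaws open and shut, and the axes are right-handed (so a half turn about z gives the same grasp; the last joint's range is limited). The gripper opens to 85 mm and grips with 20 to 120 N. Pads are 22 mm wide; open, the fingers measure 114 mm over their backs; the gripper's body (76 mm by 85 mm) begins 54 mm behind the grasp point. The pads swing forward as they close: fully open they stand 13 mm farther back than shut.
Start: joints at [58.138, 21.807, 74.336, -0, 83.858, -12.336], TCP at [0.184, 0.518, 0.253] pointing down, gripper open.
Joint ranges: [-178.18, 178.18], [-50.72, 133.34], [12.68, 142.11], [-81.47, 261.47], [9.98, 163.14], [-165.26, 165.26]. Speed limits (degrees/s): [136.94, 136.94, 180, 180, 180, 180].

## Interface

Orientations are given as a 3x3 rotation matrix whose columns are the frame's x, y, z axes.
In Python, from rig import env gives the robot as it stands.
- The arm moves only by the tool arm_command, never from a script. Its argument "steps" is a list of rows, each an object with "delta_pos": the shift along the world's x, y, z in mm, a list of three; "dr": the turn, a rotation vector about the world's x, y, z in degrees, a list of three. In form: [{"delta_pos": [dx, dy, dz], "dr": [wx, wy, wz]}, ...]. A call has 1 to 20 rows; each row shifts and turns the commanded pose from where the row before left it; what a row does not reach is not made up. A row lasts 1/10 s, in which the tool goes at most 50 mm and 8.59 degrees, less where a joint would pass 70% of its speed; a pose out of reach is approached as far as the arm can. A call with a gripper value outside its range is refused whole. "grip" is the opening, from 0 (shut) to 1 (fully open), set as the call begins (left out, the last holds). The fingers move at their own pace and stop on an object; "squeeze" is the grip in N (left out, the last holds). Time passes only in rows, so rows that do not move let the fingers close. It gives the time, the measured TCP pose, the force and the opening at its end, in the units of the state.
- env.observe(): the state, without advancing time (a new reading comes with each control period).
- env.get_image(name): name is "scene" or "top"; returns the picture (384x512x3 uint8, blue, green, red); there is no depth.
- env.get_calibration(name): a dict with "fx", "fy", "cx", "cy" (pixels), "view" (4x4, takes a point from world to camera coordinates). Camera axes: x right, y up, looking along -z (the intrinsics and any distortion apply to the point x, -y, -z); pixel columns grow to the right and rows downward; lengths in m; the calibration is good to about 2 mm. A picture is of the moment at which its call begins. get_calibration takes no time and is no camera call.
- env.close_job(): hands the job in, once; it reports no verdict.
The state is a dict: "time_s": time; "q": joint angles; "qvel": joint speeds; "joint_efforts": joint torques, N m; "position": TCP position; "tool_rot": TCP orientation; "ft_force": force on the tool from outside, world axes, zero at the start; "wrist_torque": the same for the moment, N m; "grip_width": finger opening in m.
Only numpy, scipy, OpenCV 4.12 (cv2) and the standard library are available. Lean on these libraries where they do the work, as an engineer would, in place of code of your own. Each camera call takes 0.05 s, during which the arm holds its last target. There are 200 camera calls.

## Task

Open the wax cabinet: with your fingers, press its white door at the steel spot in the upper corner until the push catch lets go, and take your fingers away so that the door springs ajar by itself. Then put your fingers behind the ajar door and push it wide open, about square to the cabinet's front, and leave it there. Nothing is pinched or picked up: do not grip the door, and leave the cup, the blue iron stand, the brush and the ski tool where they are.

Things in the scene. Friction and masses are not known exactly. Their poses are not given: they have to be found in the camera images.
- cabinet: Green plywood cabinet fixed to the shelf, carcass 140 deep (x) x 180 wide (y) x 180 mm high, origin at the centre of its underside. Its own x axis points from the door side to the back (the door faces its -x); hinge on its +y side, the door's free edge on its -y side. It is turned so that the door looks across the shelf (yaw varies).
- door (a joint): Angle (rad) of the white handleless door: 0 to 0.01 closed, negative pressed in (stop at -0.04), positive open (stop at 1.75). Pressed past about -0.02 (4 mm at the steel spot, about 6 N) the catch lets go; with the fingers off it a damped spring pushes the door in 1 to 2 s to about 0.5, no farther. Beyond that it turns with slight friction and stays where left. It does not latch again.
- press_spot (a point): Centre of the flat steel disc (28 mm) on the outer face of the door, in its upper free corner: 22 mm from the free edge, 30 mm below the door's top edge, 147 mm above the shelf. It moves with the door.
- hinge_top (a point): Point on the door's upright hinge axis, level with the door's top edge, 177 mm above the shelf. The axis is mid-thickness of the 14 mm panel, which is 170 mm wide from axis to free edge and spans 9 to 177 mm above the shelf. In the cabinet's frame the axis is at x -83.5, y 85 mm; the carcass front is at x -70 mm. The gap behind the ajar door is open from above.
- cup: Stainless cup, 72 mm across, 85 mm high, loose on the shelf near the cabinet but outside the door's sweep; origin at the centre of its underside.
- iron_stand: Blue plastic wax iron stand, 90 x 70 mm, 82 mm high, loose on the shelf near the cabinet but outside the door's sweep; origin at the centre of its underside.
- brush: Wooden shoe brush, 170 x 50 mm (long along its x), 45 mm high, loose on the shelf behind the back of the cabinet; origin at the centre of its underside.
- ski_tool: Folded aluminium ski tool, 97 x 28 mm, 16 mm high, lying loose on the rear part of the cabinet's top; origin at the centre of its underside.

How it is judged:
By the outcome, as a careful person would: the job done as asked, in the order asked, and still so for the second after the job is handed in, with the robot touching nothing.
It also fails if it takes over 48 s, if anything falls off the work surface, if the arm or the gripper's body presses on something with over 40 N, if the wrist force passes 120 N, or if a joint passes its speed limit or range.

## Working session

There is one attempt and no reset: what is moved stays moved. The work goes in short steps, Python scripts to look and compute and a tool call to move; the robot and the scene stay as the last step left them, time stands still between calls to the robot, and variables do not carry over. Pictures are saved under pics/ and viewed, about 8 in all and at most 12, crops included, and the job is handed in when it is done.

Besides the shell and the picture viewer there is one more tool, called after "Emit:" as name(argument=value, ...), one argument or row to a line, values as JSON. arm_command: Moves the arm, as the interface text tells. Its arguments: {"type":"object","properties":{"steps":{"type":"array"},"grip":{"type":"number"},"squeeze":{"type":"number"}},"required":["steps"]}

```bash
mkdir -p pics; ls
python3 - <<'E'
from rig import env
import cv2, numpy as np
for n in("scene","top"):
    cv2.imwrite(f"pics/{n}0.png",env.get_image(n)); c=env.get_calibration(n); print({k:(np.round(v,3).tolist()) for k,v in c.items()})
s=env.observe();print(s['time_s'],np.round(s['tool_rot'],3),s['grip_width'],env.nose_length)
E
```

```text
pics
{'fx': 447.12, 'fy': 447.12, 'cx': 256.289, 'cy': 188.17, 'view': [[-0.528, 0.849, 0.025, 0.311], [-0.446, -0.303, 0.842, 0.13], [0.723, 0.433, 0.538, -1.607], [0.0, 0.0, 0.0, 1.0]]}
{'fx': 403.012, 'fy': 403.012, 'cx': 258.162, 'cy': 195.911, 'view': [[0.011, -1.0, -0.01, 0.01], [0.998, 0.011, 0.067, -0.588], [-0.067, -0.011, 0.998, -1.099], [0.0, 0.0, 0.0, 1.0]]}
0.1 [[ 0.334  0.943 -0.001]
 [ 0.943 -0.334 -0.001]
 [-0.001 -0.    -1.   ]] 0.08546461614346255 0.022
```

View pics/scene0.png

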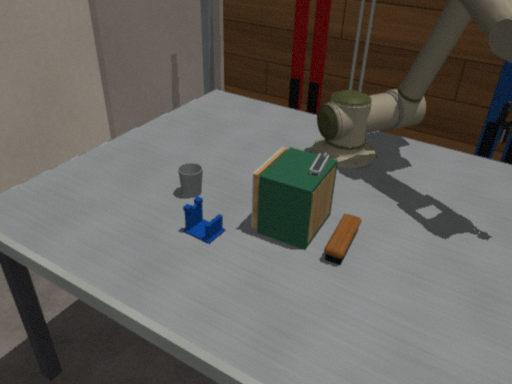

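View pics/top0.png

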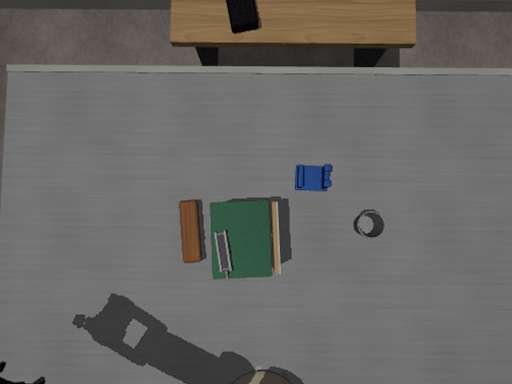

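The door looks toward world -y, with the hinge near the robot (low x) and the free edge at high x. I'll zoom in to measure it.

Run:
```python
import cv2
a=cv2.imread("pics/top0.png")[185:290,200:300]
cv2.imwrite("pics/c1.png",cv2.convertScaleAbs(cv2.resize(a,None,fx=5.5,fy=5.5,interpolation=cv2.INTER_CUBIC),alpha=1.5))
```

```text
(no output)
```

View pics/c1.png

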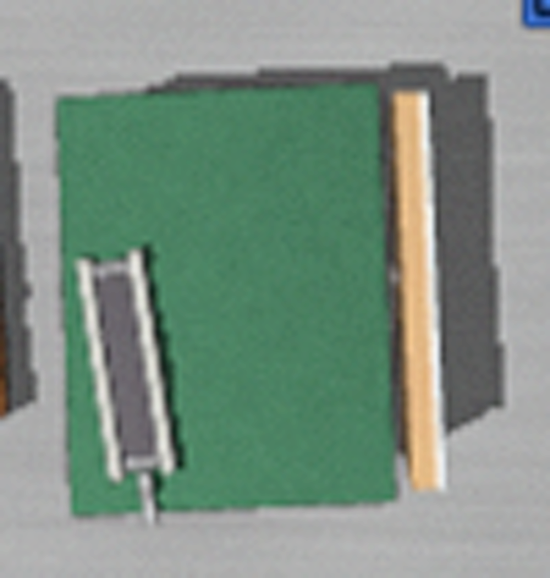

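The crop shows the roof corners at (57,98), (378,85), (397,500) and (73,517). The door's top strip runs from (391..427,92) to (412..440,490).

```bash
cat > h.py <<'E'
import numpy as np
from rig import env
def ray(n,uv,z):
    c=env.get_calibration(n);V=np.array(c['view']);R,t=V[:3,:3],V[:3,3]
    d=R.T@np.array([(uv[0]-c['cx'])/c['fx'],-(uv[1]-c['cy'])/c['fy'],-1]);o=-R.T@t
    return o+d*(z-o[2])/d[2]
def proj(n,P):
    c=env.get_calibration(n);V=np.array(c['view']);p=V[:3,:3]@P+V[:3,3]
    return c['cx']-c['fx']*p[0]/p[2], c['cy']+c['fy']*p[1]/p[2]
E
python3 - <<'E'
from h import *
f=lambda p:(np.array(p)+.5)/5.5-.5+[200,185]
C=np.array([ray("top",f(p),.18) for p in [(57,98),(378,85),(397,500),(73,517)]])
print(C.round(4), [np.linalg.norm(C[i]-C[i-1]).round(4) for i in range(4)])
D=np.array([ray("top",f(p),.177) for p in [(391,92),(427,92),(440,490),(412,490)]]);print(D.round(4))
# fit rigid: cabinet-frame corners
M=np.array([[70,-90],[-70,-90],[-70,90],[70,90],[-76.5,-85],[-90.5,-85],[-90.5,85],[-76.5,85]])/1000
W=np.vstack([C,D])[:,:2]
H=(M-M.mean(0)).T@(W-W.mean(0));U,S,Vt=np.linalg.svd(H);R=(U@Vt).T
t=W.mean(0)-R@M.mean(0);print("yaw",np.degrees(np.arctan2(R[1,0],R[0,0])),"t",t,np.linalg.det(R));print(((R@M.T).T+t-W).round(4))
for n,p in dict(hinge=[-83.5,85],spot=[-90.5,-63]).items():
    w=R@np.array(p)/1000+t;print(n,w.round(4))
print("normal out",-R[:,0],"to free",-R[:,1])
for n,uv in dict(cup=(369,224),stand=(313,178)).items(): print(n,ray("top",uv,.07).round(3))
E
```

```text
[[ 0.5607  0.1294  0.18  ]
 [ 0.5678 -0.0092  0.18  ]
 [ 0.3907 -0.019   0.18  ]
 [ 0.3817  0.1191  0.18  ]] [np.float64(0.1792), np.float64(0.1388), np.float64(0.1774), np.float64(0.1384)]
[[ 0.565  -0.0149  0.177 ]
 [ 0.5651 -0.0305  0.177 ]
 [ 0.3947 -0.0374  0.177 ]
 [ 0.3946 -0.0255  0.177 ]]
yaw 93.15721043086755 t [0.47523633 0.05568523] 1.0000000000000002
[[ 0.0006  0.0011]
 [ 0.0012 -0.    ]
 [-0.0014 -0.0001]
 [-0.0002  0.0015]
 [-0.0007 -0.0011]
 [-0.0001  0.0005]
 [ 0.0006 -0.0019]
 [-0.      0.0001]]
hinge [ 0.395  -0.0324]
spot [ 0.5431 -0.0312]
normal out [ 0.05507584 -0.99848217] to free [0.99848217 0.05507584]
cup [ 0.514 -0.276  0.07 ]
stand [ 0.634 -0.129  0.07 ]
```

Emit:
arm_command(
  steps=[
    {"delta_pos": [0, 0, 25], "dr": [0, 0, 0]},
    {"delta_pos": [0, 0, 25], "dr": [0, 0, 0]},
    {"delta_pos": [20, -34, 0], "dr": [0, 0, -3.75]},
    {"delta_pos": [20, -34, 0], "dr": [0, 0, -3.75]},
    {"delta_pos": [20, -34, 0], "dr": [0, 0, -3.75]},
    {"delta_pos": [20, -34, 0], "dr": [0, 0, -3.75]},
    {"delta_pos": [20, -34, 0], "dr": [0, 0, -3.75]},
    {"delta_pos": [20, -34, 0], "dr": [0, 0, -3.75]},
    {"delta_pos": [20, -34, 0], "dr": [0, 0, -3.75]},
    {"delta_pos": [20, -34, 0], "dr": [0, 0, -3.75]},
    {"delta_pos": [20, -34, 0], "dr": [0, 0, -3.75]},
    {"delta_pos": [20, -34, 0], "dr": [0, 0, -3.75]},
    {"delta_pos": [20, -34, 0], "dr": [0, 0, -3.75]},
    {"delta_pos": [20, -34, 0], "dr": [0, 0, -3.75]},
    {"delta_pos": [20, -34, 0], "dr": [0, 0, -3.75]},
    {"delta_pos": [20, -34, 0], "dr": [0, 0, -3.75]},
    {"delta_pos": [20, -34, 0], "dr": [0, 0, -3.75]},
    {"delta_pos": [20, -34, 0], "dr": [0, 0, -3.75]},
    {"delta_pos": [20, -34, 0], "dr": [0, 0, -3.75]},
    {"delta_pos": [20, -34, 0], "dr": [0, 0, -3.75]},
  ],
  grip=0,
)

```text
time_s: 2.1
position: [0.5443, -0.0952, 0.303]
tool_rot: [[0.999, 0.049, -0.001], [0.049, -0.999, 0.0], [-0.001, -0.0, -1.0]]
ft_force: [-0.2, 0.4, 0.4]
grip_width: -0.0001
```

Emit:
arm_command(
  steps=[
    {"delta_pos": [0, 0, -20], "dr": [3, 0, 0]},
    {"delta_pos": [0, 0, -30], "dr": [3, 0, 0]},
    {"delta_pos": [0, 0, -30], "dr": [3, 0, 0]},
    {"delta_pos": [-1, 0, -30], "dr": [3, 0, 0]},
    {"delta_pos": [0, 10, -20], "dr": [3, 0, 0]},
    {"delta_pos": [0, 15, -8], "dr": [0, 0, 0]},
    {"delta_pos": [0, 0, 0], "dr": [0, 0, 0]},
  ],
)

```text
time_s: 2.8
position: [0.5423, -0.067, 0.1646]
tool_rot: [[0.999, 0.053, -0.003], [0.052, -0.965, 0.259], [0.011, -0.259, -0.966]]
ft_force: [0.4, 0.2, -0.6]
grip_width: -0.0002
```

Run:
```python
from h import *
import cv2
s=env.observe();print(s['time_s'],s['position'],s['ft_force'])
a=env.get_image("scene")[90:270,150:390];b=env.get_image("top")[150:300,190:390]
cv2.imwrite("pics/p2.png",np.hstack([cv2.resize(a,(400,300)),cv2.resize(b,(400,300))]))
```

```text
2.8 [ 0.54231909 -0.06697952  0.16464167] [ 0.43921133  0.20225706 -0.56374833]
```

View pics/p2.png

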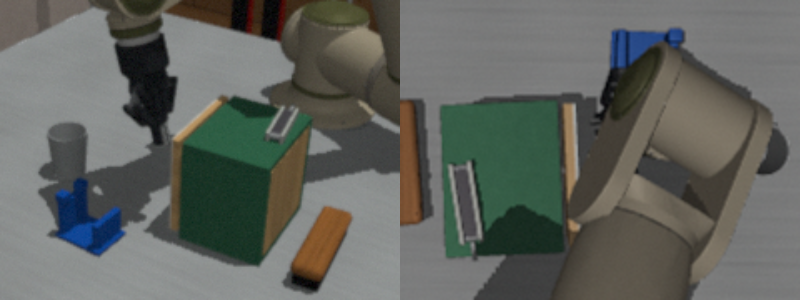

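The fingertips hang just in front of the door's upper free corner, at about (160,140) in the left view. I'll press in small steps.

Emit:
arm_command(
  steps=[
    {"delta_pos": [0, 8, 0], "dr": [0, 0, 0]},
    {"delta_pos": [0, 7, 0], "dr": [0, 0, 0]},
    {"delta_pos": [0, 2, 0], "dr": [0, 0, 0]},
    {"delta_pos": [0, 2, 0], "dr": [0, 0, 0]},
    {"delta_pos": [0, 1, 0], "dr": [0, 0, 0]},
    {"delta_pos": [0, 0, 0], "dr": [0, 0, 0]},
  ],
)

```text
time_s: 3.5
position: [0.5429, -0.0488, 0.1654]
tool_rot: [[0.999, 0.052, 0.0], [0.05, -0.965, 0.258], [0.014, -0.258, -0.966]]
ft_force: [-0.4, -0.0, 0.7]
grip_width: 0.0001
```

Emit:
arm_command(
  steps=[
    {"delta_pos": [0, 1, 0], "dr": [0, 0, 0]},
    {"delta_pos": [0, 1, 0], "dr": [0, 0, 0]},
    {"delta_pos": [0, 1, 0], "dr": [0, 0, 0]},
    {"delta_pos": [0, 0, 0], "dr": [0, 0, 0]},
  ],
)

```text
time_s: 3.9
position: [0.5429, -0.0461, 0.1654]
tool_rot: [[0.999, 0.052, 0.0], [0.05, -0.965, 0.258], [0.014, -0.258, -0.966]]
ft_force: [-0.8, -5.0, 0.7]
grip_width: 0.0001
```

Emit:
arm_command(
  steps=[
    {"delta_pos": [0, 1, 0], "dr": [0, 0, 0]},
    {"delta_pos": [0, 1, 0], "dr": [0, 0, 0]},
    {"delta_pos": [0, 1, 0], "dr": [0, 0, 0]},
    {"delta_pos": [0, 1, 0], "dr": [0, 0, 0]},
    {"delta_pos": [0, 0, 0], "dr": [0, 0, 0]},
  ],
)

```text
time_s: 4.4
position: [0.5428, -0.0423, 0.1654]
tool_rot: [[0.999, 0.052, 0.0], [0.05, -0.965, 0.257], [0.013, -0.257, -0.966]]
ft_force: [-1.3, -6.7, 1.9]
grip_width: -0.0006
```

Emit:
arm_command(
  steps=[
    {"delta_pos": [0, 1, 0], "dr": [0, 0, 0]},
    {"delta_pos": [0, 0, 0], "dr": [0, 0, 0]},
  ],
)

```text
time_s: 4.6
position: [0.5429, -0.0421, 0.1654]
tool_rot: [[0.999, 0.052, 0.0], [0.05, -0.965, 0.256], [0.013, -0.255, -0.967]]
ft_force: [-2.3, -11.9, 1.3]
grip_width: 0.0003
```

Emit:
arm_command(
  steps=[
    {"delta_pos": [0, -25, 0], "dr": [0, 0, 0]},
    {"delta_pos": [0, -40, 0], "dr": [0, 0, 0]},
    {"delta_pos": [0, -40, 0], "dr": [0, 0, 0]},
    {"delta_pos": [0, -30, 15], "dr": [-3, 0, 0]},
    {"delta_pos": [0, 0, 30], "dr": [-3, 0, 0]},
    {"delta_pos": [0, 0, 35], "dr": [-3, 0, 0]},
    {"delta_pos": [0, 40, 20], "dr": [-3, 0, 0]},
    {"delta_pos": [20, 40, 0], "dr": [-3, 0, 0]},
    {"delta_pos": [20, 40, 0], "dr": [0, 0, 0]},
    {"delta_pos": [0, 30, 0], "dr": [0, 0, 0]},
    {"delta_pos": [0, 0, 0], "dr": [0, 0, 0]},
    {"delta_pos": [0, 0, 0], "dr": [0, 0, 0]},
    {"delta_pos": [0, 0, 0], "dr": [0, 0, 0]},
    {"delta_pos": [0, 0, 0], "dr": [0, 0, 0]},
    {"delta_pos": [0, 0, 0], "dr": [0, 0, 0]},
  ],
)

```text
time_s: 6.1
position: [0.5828, -0.0265, 0.2653]
tool_rot: [[0.999, 0.05, -0.0], [0.05, -0.999, 0.0], [-0.0, -0.0, -1.0]]
ft_force: [0.4, -0.2, -0.2]
grip_width: 0.0
```

Run:
```python
from h import *
import cv2
s=env.observe();print(s['time_s'],s['position'],s['ft_force'])
a=env.get_image("scene")[90:270,150:390];b=env.get_image("top")[150:300,190:390]
cv2.imwrite("pics/p3.png",np.hstack([cv2.resize(a,(400,300)),cv2.resize(b,(400,300))]))
```

```text
6.1 [ 0.58276434 -0.02654619  0.26531327] [ 0.40085738 -0.24279062 -0.21389287]
```

View pics/p3.png

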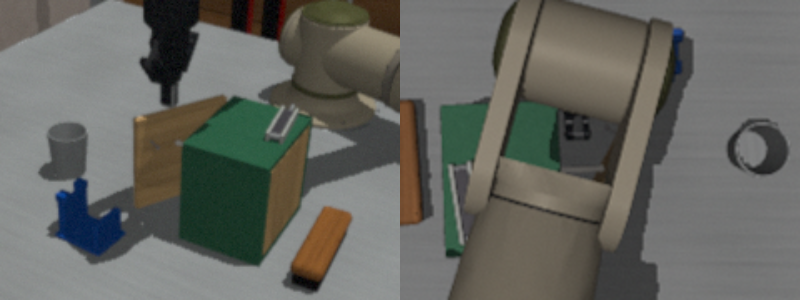

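The door stands ajar and the fingers are clear of it. I'll check the angle, then go in from above.

Run:
```python
from h import *
w=ray("scene",(229.8,160.2),.177);h=np.array([.395,-.0324]);d=w[:2]-h
print(w,np.linalg.norm(d),np.arctan2(d[1],d[0])-np.radians(3.16))
```

```text
[ 0.54056422 -0.11747404  0.177     ] 0.16860170506033229 -0.5840546141996915
```

Emit:
arm_command(
  steps=[
    {"delta_pos": [-18, -8, 0], "dr": [0, 0, -6]},
    {"delta_pos": [-18, -7, 0], "dr": [0, 0, -6]},
    {"delta_pos": [-17, -5, 0], "dr": [0, 0, -6]},
    {"delta_pos": [0, 0, 0], "dr": [0, 0, -6]},
    {"delta_pos": [0, 0, 0], "dr": [0, 0, -5]},
    {"delta_pos": [0, 0, 0], "dr": [0, 0, 0]},
  ],
)

```text
time_s: 6.8
position: [0.5297, -0.0459, 0.2655]
tool_rot: [[0.898, -0.44, 0.0], [-0.44, -0.898, -0.0], [0.0, -0.0, -1.0]]
ft_force: [-0.5, 0.4, -0.5]
grip_width: -0.0003
```

Emit:
arm_command(
  steps=[
    {"delta_pos": [0, 0, -20], "dr": [0, 0, 0]},
    {"delta_pos": [0, 0, -30], "dr": [0, 0, 0]},
    {"delta_pos": [0, 0, -30], "dr": [0, 0, 0]},
    {"delta_pos": [0, 0, -20], "dr": [0, 0, 0]},
    {"delta_pos": [0, 0, -13], "dr": [0, 0, 0]},
    {"delta_pos": [0, 0, 0], "dr": [0, 0, 0]},
  ],
)

```text
time_s: 7.4
position: [0.5292, -0.0456, 0.1507]
tool_rot: [[0.899, -0.437, -0.003], [-0.437, -0.899, 0.001], [-0.004, 0.0, -1.0]]
ft_force: [-0.5, 0.1, 0.2]
grip_width: 0.0001
```

Run:
```python
from h import *
a=np.radians(np.r_[np.linspace(-5.7,-17.7,5),np.linspace(-17.7,-78.9,21)[1:]])
p=np.c_[np.cos(a),np.sin(a)]*134
print(np.diff(p,axis=0).round(1).tolist()); s=env.observe();print(s['position'],s['ft_force'])
```

```text
[[-0.9, -7.0], [-1.2, -6.9], [-1.6, -6.8], [-2.0, -6.7], [-2.4, -6.8], [-2.7, -6.6], [-3.1, -6.5], [-3.4, -6.3], [-3.7, -6.1], [-4.1, -5.9], [-4.4, -5.7], [-4.7, -5.4], [-4.9, -5.2], [-5.2, -4.9], [-5.5, -4.6], [-5.7, -4.3], [-5.9, -4.0], [-6.1, -3.7], [-6.3, -3.4], [-6.5, -3.0], [-6.6, -2.7], [-6.8, -2.3], [-6.9, -1.9], [-7.0, -1.6]]
[ 0.52917981 -0.0455581   0.15073162] [-0.46655139  0.09710594  0.1804969 ]
```

Emit:
arm_command(
  steps=[
    {"delta_pos": [-1, -7, 0], "dr": [0, 0, 0]},
    {"delta_pos": [-1.2, -7, 0], "dr": [0, 0, 0]},
    {"delta_pos": [-1.6, -7, 0], "dr": [0, 0, 0]},
    {"delta_pos": [-2, -6.7, 0], "dr": [0, 0, 0]},
    {"delta_pos": [-2.4, -6.8, 0], "dr": [0, 0, -3]},
    {"delta_pos": [-2.7, -6.6, 0], "dr": [0, 0, -3]},
    {"delta_pos": [-3.1, -6.5, 0], "dr": [0, 0, -3]},
    {"delta_pos": [-3.4, -6.3, 0], "dr": [0, 0, -3]},
    {"delta_pos": [-3.7, -6.1, 0], "dr": [0, 0, -3]},
    {"delta_pos": [-4.1, -5.9, 0], "dr": [0, 0, -3]},
    {"delta_pos": [-4.4, -5.7, 0], "dr": [0, 0, -3]},
    {"delta_pos": [-4.7, -5.4, 0], "dr": [0, 0, -3]},
    {"delta_pos": [-4.9, -5.2, 0], "dr": [0, 0, -3]},
    {"delta_pos": [-5.2, -4.9, 0], "dr": [0, 0, -3]},
    {"delta_pos": [-5.5, -4.6, 0], "dr": [0, 0, -3]},
    {"delta_pos": [-5.7, -4.3, 0], "dr": [0, 0, -3]},
  ],
)

```text
time_s: 9.0
position: [0.474, -0.1424, 0.1526]
tool_rot: [[0.467, -0.884, 0.001], [-0.884, -0.467, -0.0], [0.001, -0.0, -1.0]]
ft_force: [-0.5, 0.7, 0.0]
grip_width: 0.0003
```

Emit:
arm_command(
  steps=[
    {"delta_pos": [-5.9, -4, 0], "dr": [0, 0, -3]},
    {"delta_pos": [-6.1, -3.7, 0], "dr": [0, 0, -3]},
    {"delta_pos": [-6.3, -3.4, 0], "dr": [0, 0, -3]},
    {"delta_pos": [-6.5, -3, 0], "dr": [0, 0, -3]},
    {"delta_pos": [-6.6, -2.7, 0], "dr": [0, 0, -3]},
    {"delta_pos": [-5, -1.7, 0], "dr": [0, 0, -3]},
    {"delta_pos": [-4, -1.2, 0], "dr": [0, 0, -3]},
    {"delta_pos": [-3, -0.8, 0], "dr": [0, 0, -2]},
    {"delta_pos": [-2, -0.5, 0], "dr": [0, 0, -2]},
    {"delta_pos": [0, 0, 0], "dr": [0, 0, 0]},
    {"delta_pos": [0, 0, 0], "dr": [0, 0, 0]},
  ],
)

```text
time_s: 10.1
position: [0.4288, -0.1628, 0.1524]
tool_rot: [[0.053, -0.999, 0.0], [-0.999, -0.053, -0.0], [0.0, -0.0, -1.0]]
ft_force: [-0.4, 0.2, 0.2]
grip_width: -0.0001
```

Run:
```python
from h import *
import cv2
s=env.observe();print(s['time_s'],s['position'],s['ft_force'])
a=env.get_image("scene")[90:270,150:390];b=env.get_image("top")[150:300,190:390]
cv2.imwrite("pics/p4.png",np.hstack([cv2.resize(a,(400,300)),cv2.resize(b,(400,300))]))
```

```text
10.1 [ 0.4288389  -0.16278967  0.15244838] [-0.3613168   0.19940986  0.19501433]
```

View pics/p4.png

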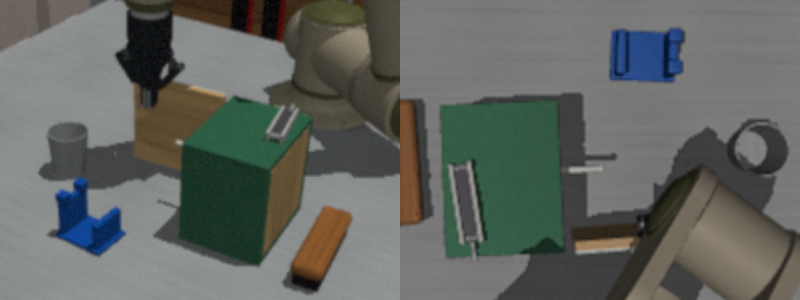

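The door is nearly square, about 86° by the finger's geometry. I'll nudge it a little more, back off, and check.

Emit:
arm_command(
  steps=[
    {"delta_pos": [-3, -0.5, 0], "dr": [0, 0, -1]},
    {"delta_pos": [-3, -0.5, 0], "dr": [0, 0, -1]},
    {"delta_pos": [-2, 0, 0], "dr": [0, 0, 0]},
    {"delta_pos": [0, 0, 0], "dr": [0, 0, 0]},
    {"delta_pos": [10, 0, 0], "dr": [0, 0, 0]},
    {"delta_pos": [20, 0, 0], "dr": [0, 0, 0]},
    {"delta_pos": [10, 0, 20], "dr": [0, 0, 0]},
    {"delta_pos": [0, 0, 40], "dr": [0, 0, 0]},
    {"delta_pos": [0, 0, 40], "dr": [0, 0, 0]},
    {"delta_pos": [0, 0, 20], "dr": [0, 0, 0]},
    {"delta_pos": [0, -40, 0], "dr": [0, 0, 0]},
    {"delta_pos": [0, -45, 0], "dr": [0, 0, 0]},
    {"delta_pos": [0, -45, 0], "dr": [0, 0, 0]},
    {"delta_pos": [0, -45, 0], "dr": [0, 0, 0]},
    {"delta_pos": [0, -40, 0], "dr": [0, 0, 0]},
    {"delta_pos": [0, 0, 0], "dr": [0, 0, 0]},
    {"delta_pos": [0, 0, 0], "dr": [0, 0, 0]},
  ],
)

```text
time_s: 11.9
position: [0.4611, -0.3792, 0.2716]
tool_rot: [[0.016, -1.0, -0.0], [-1.0, -0.016, 0.001], [-0.001, 0.0, -1.0]]
ft_force: [0.1, 0.4, -0.1]
grip_width: -0.0001
```

Run:
```python
from h import *
import cv2
s=env.observe();print(s['time_s'],s['position'],s['ft_force'])
b=env.get_image("top")[150:300,180:400]
cv2.imwrite("pics/p5.png",cv2.convertScaleAbs(cv2.resize(b,None,fx=3.6,fy=3.6,interpolation=cv2.INTER_CUBIC),alpha=1.4))
```

```text
11.9 [ 0.461121   -0.37915415  0.27164608] [ 0.08392821  0.39798371 -0.10047428]
```

View pics/p5.png

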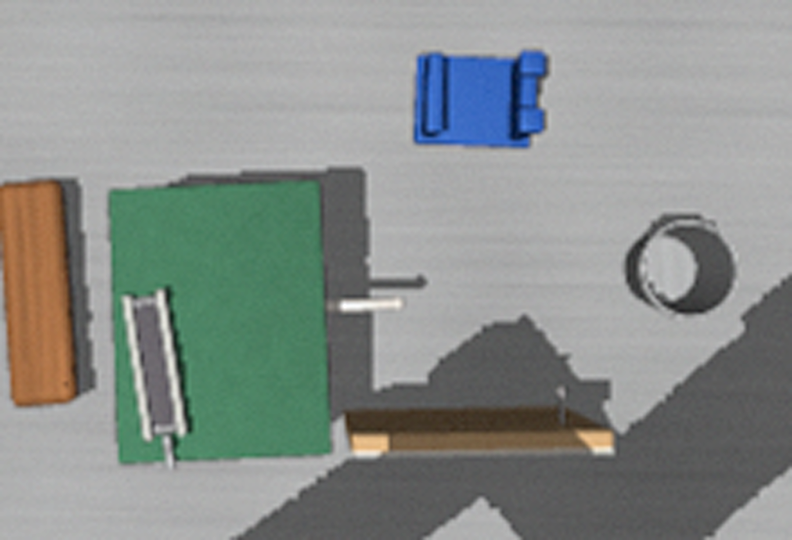

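The door strip runs from (352,442) to (613,441), so it is within about 3° of square. The cup, stand, brush and tool are where they were, and the arm is clear. Handing in.

```bash
python3 -c "
from rig import env
print(env.close_job())"
```

```text
the job is handed in; nothing more can be done
None
```

The cabinet door is wide open and the job is handed in at about 12 s on the robot's clock.

- **Press:** With the gripper shut, I pressed the steel spot with the fingertips until the force rose to about 12 N at the stop. I took the fingers away and the door sprang ajar by itself. I estimated its angle at about 0.58 rad from one picture, slightly more than the stated 0.5.
- **Opening:** I lowered the shut fingers into the gap from above and pushed the door round from behind. I then backed off and lifted clear.
- **Last picture:** The door stands at roughly 92°, judged by eye against the cabinet's side. The finger position at the start of the final nudge suggested about 86° before that nudge. The cup, iron stand, brush and ski tool look unmoved, and the arm is clear of everything with only sensor noise on the force reading.

No check failed.

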